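# Top up the lid chute for three jars

## Robot

A 6-joint arm with a two-finger parallel gripper is mounted at the origin on the work surface. World frame = base frame: x ahead of the robot, y to its left, z up, the work surface at z = 0. Lengths are in m, angles in rad, forces in N, time in s.
With the tool pointing down it reaches from about 0.35 to 0.775 m from the base axis. Payload 5.5 kg.
Tool frame: the origin (TCP) lies midway between the tips of the shut fingers; the grasp point (between the pads) lies 19 mm behind it (env.tcp_to_grasp is the distance from the TCP to the grasp point, in m); z points along the fingers, y is the direction in which the jaws open and shut (so a half turn about z gives the same grasp; the last joint's range is limited). The gripper opens to 85 mm and grips with 20 to 120 N. Pads are 22 mm wide; open, the fingers measure 114 mm over their backs; the gripper's body (76 mm by 85 mm) begins 54 mm behind the grasp point. The pads swing forward as they close: fully open they stand 13 mm farther back than shut.
Start: joints at [1.131, 0.313, 0.046, 1.304, 0, 1.431], TCP at [0.17, 0.549, 0.231] pointing down, gripper open.
Joint ranges: [-2.76, 2.76], [-0.86, 1.69], [-1.03, 1.26], [-2.2, 2.34], [-1.47, 1.5], [-3.14, 3.14]. Speed limits (rad/s): [2.57, 2.57, 3.14, 3.14, 3.14, 3.14].

## Interface

Orientations are given as a unit quaternion [w, x, y, z].
In Python, from workcell import get_state, viewer, hand_in, finder, env gives the robot as it stands.
- The arm moves only by the tool arm_command, never from a script. Its argument "motion" is a list of rows, each an object of numbers: "x", "y", "z": the shift along the tool's x, y, z in mm; "rx", "ry", "rz": the turn, a rotation vector about the tool's x, y, z in degrees; "hand": the closure, from -1 (fully open) to 1 (shut). A call has 1 to 10 rows; each row is the pose to reach, as a shift and turn from the pose commanded when the call began, along the tool's axes at that moment; what a row does not reach only later rows make up. A row lasts 1/8 s, in which the tool goes at most 62.5 mm and 10.7 degrees, less where a joint would pass 70% of its speed; a pose out of reach is approached as far as the arm can. A call with a gripper value outside its range is refused whole. The fingers move at their own pace and stop on an object; "force" is the grip in N (left out, the last holds). Time passes only in rows, so rows that repeat a pose let the fingers close. It gives the time, the measured TCP pose, the force and the opening at its end, in the units of the state.
- get_state(): the state, without advancing time (a new reading comes with each control period).
- viewer.read_camera(name): name is "scene" or "top" or "wrist"; returns a dict with "image" (420x560x3 uint8, red, green, blue), "z_map" (420x560 float32, m along the optical axis (not along the pixel's ray), 0 where there is no reading), "intrinsics" (3x3 intrinsics, pixels), "rvec" (rotation vector, rad) and "tvec" (3), from world to camera coordinates, as OpenCV has them. Camera axes: x right, y down, z forward; pixel columns grow to the right and rows downward; lengths in m; the calibration is good to about 2 mm. A picture is of the moment at which its call begins.
- hand_in(): hands the job in, once; it reports no verdict.
Trained networks look in a picture, given as the dict that the camera call returned (one of the last four; its "shot" number tells which), for a name from the list of things; names that differ only in an ending like _2 or _b are one class to them, and where a whole thing is asked for, a point or a joint stands for the part that bears it (a point fixed in the world has none). Each returns a list of dicts, best first, with "score" (0 to 1); they miss things now and then, are a little off and sometimes report something else, mostly with a low value. They report only what shows in the picture. A call takes as long as a camera call.
- finder.find_in(picture, query): "at" ([column, row] in pixels, amid what is visible of it).
- finder.masks_of(picture, query): "region" (420x560 bool, what is visible of it) and "at" ([column, row] in pixels, amid what is visible of it).
The state is a dict: "clock": time; "joint_pos": joint angles; "qvel": joint speeds; "tau": joint torques, N m; "tcp_pos": TCP position; "orientation": TCP orientation; "wrist_force": force on the tool from outside, world axes, zero at the start; "ft_torque": the same for the moment, N m; "finger_gap": finger opening in m.
Only numpy, scipy, OpenCV 4.12 (cv2) and the standard library are available. Lean on these libraries where they do the work, as an engineer would, in place of code of your own. Each camera call takes 0.05 s, during which the arm holds its last target.

## Task

Three open jars are waiting, but only one lid is left in the feeder's sloping chute: take two more lids of that size out of the drying rack and lay them on the bare upper end of the chute, closed top up like the one already there, so that they slide down and three lie queued under the rods. Leave the spare lid and the two odd-sized ones standing in the rack, and do not disturb the jars or the wooden rib on the table.

Things in the scene. Friction and masses are not known exactly. Their poses are not given: they have to be found in the camera images.
- track: polished steel lid chute of the grey feeder, fixed, sloping 35 degrees: lids slide down it by themselves. Origin at the lower end, on the bed's centre line at the inner face of the two stop lugs, 86 mm above the table; x axis up the slope, y level across, z square to the bed, upwards. Queued lids lie with their centres at about x = 22, 76 and 130 mm, closed top towards +z.
- mouth (a point): on the bed's centre line, 166 mm up the slope from the lugs, axes as the track's: the middle of the flared mouth. Below it side guides 57 mm apart and 12 mm high (flare: 57 mm apart at 152 mm up, 65 mm at 181 mm) and, from 146 mm down, two 5 mm hold-down rods 19 mm above the bed, turned up to 31 mm here.
- load_spot (a point): on the bed 205 mm up the slope from the lugs, 204 mm above the table, axes as the track's: middle of the bare upper end (181 to 238 mm up), two rails 36 mm wide over all and 5 mm thick, so narrower than a lid, with nothing above or beside; below stands a post 26 mm wide. A lid laid here (its underside at this point) and let go slides down to the queue.
- rack: wooden drying rack, fixed, 252 mm long (x axis), 46 mm wide, 90 mm over its 8 mm high end feet. Lids rest on two bars 20 mm above the table, 26 mm apart inside; 5 mm dowels rising to 52 mm make slots 19 mm wide; lids stand on edge in slots at x = -96, -48, 0, 48 and 96 mm. Origin under its middle on the table, z up.
- lid_a: white ribbed screw lid, 54 mm across, 16 mm deep, 13 to 22 g: closed flat top, open underside with a brown card liner inside. Origin at its centre, midway through its depth; z axis out of the closed top. At the start on edge in the rack, its z axis level along the rack's +x or -x, centre 44 mm above the table.
- lid_b: white ribbed screw lid, 54 mm across, 16 mm deep, 13 to 22 g: closed flat top, open underside with a brown card liner inside. Origin at its centre, midway through its depth; z axis out of the closed top. At the start on edge in the rack, its z axis level along the rack's +x or -x, centre 44 mm above the table.
- lid_c: white ribbed screw lid, 54 mm across, 16 mm deep, 13 to 22 g: closed flat top, open underside with a brown card liner inside. Origin at its centre, midway through its depth; z axis out of the closed top. At the start on edge in the rack, its z axis level along the rack's +x or -x, centre 44 mm above the table.
- lid_d: white ribbed screw lid, 54 mm across, 16 mm deep, 13 to 22 g: closed flat top, open underside with a brown card liner inside. Origin at its centre, midway through its depth; z axis out of the closed top. At the start it lies at the bottom of the track against the lugs, closed top up: the right way.
- lid_big: larger white lid, 70 mm across, 16 mm deep, standing in the rack; does not fit the jars or the track. Origin and z axis as the other lids.
- lid_small: smaller white lid, 38 mm across, 16 mm deep, standing in the rack; does not fit the jars. Origin and z axis as the other lids.
- lid_a_top (a point): centre of the closed top of lid_a, 8 mm from its origin along z
- lid_b_top (a point): centre of the closed top of lid_b, 8 mm from its origin along z
- lid_c_top (a point): centre of the closed top of lid_c, 8 mm from its origin along z
- lid_d_top (a point): centre of the closed top of lid_d, 8 mm from its origin along z
- jar_0: open clear plastic jar, 56 mm across, 64 mm high, on a 14 mm plywood board beside the feeder; origin under its centre
- jar_1: open clear plastic jar, 56 mm across, 64 mm high, on a 14 mm plywood board beside the feeder; origin under its centre
- jar_2: open clear plastic jar, 56 mm across, 64 mm high, on a 14 mm plywood board beside the feeder; origin under its centre
- throwing_rib: flat wooden rib, 95 x 36 x 8 mm, on the table between rack and feeder; origin under its centre

How it is judged:
On the way:
1. a second lid lies queued in the track, closed top up (((x of lid_a_top in the frame of track between 0.012 and 0.142 m and y of lid_a_top in the frame of track between -0.006 and 0.006 m and z of lid_a_top in the frame of track between 0.0125 and 0.0195 m and linear speed of lid_a below 0.02 m/s) or (x of lid_b_top in the frame of track between 0.012 and 0.142 m and y of lid_b_top in the frame of track between -0.006 and 0.006 m and z of lid_b_top in the frame of track between 0.0125 and 0.0195 m and linear speed of lid_b below 0.02 m/s) or (x of lid_c_top in the frame of track between 0.012 and 0.142 m and y of lid_c_top in the frame of track between -0.006 and 0.006 m and z of lid_c_top in the frame of track between 0.0125 and 0.0195 m and linear speed of lid_c below 0.02 m/s))), for 0.2 s.
At the end, for the whole second after the job is handed in: lid_d and exactly two of lid_a, b, c at rest flat on the bed, closed top up (top centre 12.5 to 19.5 mm above the bed), within 6 mm of the centre line, 12 to 142 mm up from the lugs; the other one, the big and the small lid still on edge in rack slots (x of lid_d_top in the frame of track between 0.012 and 0.142 m and y of lid_d_top in the frame of track between -0.006 and 0.006 m and z of lid_d_top in the frame of track between 0.0125 and 0.0195 m and linear speed of each of lid_d, lid_big, lid_small below 0.02 m/s and x of lid_big in the frame of rack between -0.115 and 0.115 m and y of lid_big in the frame of rack between -0.02 and 0.02 m and z of lid_big in the frame of rack between 0.025 and 0.07 m and angle between lid_big's own z axis and vertical between 1.25 and 1.89 rad and x of lid_small in the frame of rack between -0.115 and 0.115 m and y of lid_small in the frame of rack between -0.02 and 0.02 m and z of lid_small in the frame of rack between 0.025 and 0.07 m and angle between lid_small's own z axis and vertical between 1.25 and 1.89 rad and (((x of lid_a in the frame of rack between -0.115 and 0.115 m and y of lid_a in the frame of rack between -0.02 and 0.02 m and z of lid_a in the frame of rack between 0.025 and 0.07 m and angle between lid_a's own z axis and vertical between 1.25 and 1.89 rad and linear speed of lid_a below 0.02 m/s) and (x of lid_b_top in the frame of track between 0.012 and 0.142 m and y of lid_b_top in the frame of track between -0.006 and 0.006 m and z of lid_b_top in the frame of track between 0.0125 and 0.0195 m and linear speed of lid_b below 0.02 m/s) and (x of lid_c_top in the frame of track between 0.012 and 0.142 m and y of lid_c_top in the frame of track between -0.006 and 0.006 m and z of lid_c_top in the frame of track between 0.0125 and 0.0195 m and linear speed of lid_c below 0.02 m/s)) or ((x of lid_b in the frame of rack between -0.115 and 0.115 m and y of lid_b in the frame of rack between -0.02 and 0.02 m and z of lid_b in the frame of rack between 0.025 and 0.07 m and angle between lid_b's own z axis and vertical between 1.25 and 1.89 rad and linear speed of lid_b below 0.02 m/s) and (x of lid_a_top in the frame of track between 0.012 and 0.142 m and y of lid_a_top in the frame of track between -0.006 and 0.006 m and z of lid_a_top in the frame of track between 0.0125 and 0.0195 m and linear speed of lid_a below 0.02 m/s) and (x of lid_c_top in the frame of track between 0.012 and 0.142 m and y of lid_c_top in the frame of track between -0.006 and 0.006 m and z of lid_c_top in the frame of track between 0.0125 and 0.0195 m and linear speed of lid_c below 0.02 m/s)) or ((x of lid_c in the frame of rack between -0.115 and 0.115 m and y of lid_c in the frame of rack between -0.02 and 0.02 m and z of lid_c in the frame of rack between 0.025 and 0.07 m and angle between lid_c's own z axis and vertical between 1.25 and 1.89 rad and linear speed of lid_c below 0.02 m/s) and (x of lid_a_top in the frame of track between 0.012 and 0.142 m and y of lid_a_top in the frame of track between -0.006 and 0.006 m and z of lid_a_top in the frame of track between 0.0125 and 0.0195 m and linear speed of lid_a below 0.02 m/s) and (x of lid_b_top in the frame of track between 0.012 and 0.142 m and y of lid_b_top in the frame of track between -0.006 and 0.006 m and z of lid_b_top in the frame of track between 0.0125 and 0.0195 m and linear speed of lid_b below 0.02 m/s)))); the robot touches nothing.
It fails at once if a jar or the wooden rib is shifted more than 30 mm (distance of any of jar_0, jar_1, jar_2, throwing_rib from where it was at the start of the episode above 0.03 m).
It also fails if it takes over 48 s, if anything falls off the work surface, if the arm or the gripper's body presses on something with over 40 N, if the wrist force passes 120 N, or if a joint passes its speed limit or range.

## Working session

There is one attempt and no reset: what is moved stays moved. The work goes in short steps, Python scripts to look and compute and a tool call to move; the robot and the scene stay as the last step left them, time stands still between calls to the robot, and variables do not carry over. Pictures are saved under pics/ and viewed, and the job is handed in when it is done.

Besides the shell and the picture viewer there is one more tool, called after ">>>" as a command line: name --argument value ..., lists and objects as JSON in quotes. arm_command: Moves the arm, as the interface text tells. Its arguments: {"type":"object","properties":{"motion":{"type":"array","items":{"type":"object","properties":{"x":{"type":"number"},"y":{"type":"number"},"z":{"type":"number"},"rx":{"type":"number"},"ry":{"type":"number"},"rz":{"type":"number"},"hand":{"type":"number"}}}},"force":{"type":"number"}},"required":["motion"]}

```bash
mkdir -p pics; ls; cat > h.py <<'E'
import numpy as np, cv2
from workcell import get_state, viewer, hand_in, finder, env
def cam(n,save=None):
    p=viewer.read_camera(n)
    if save: cv2.imwrite('pics/'+save+'.png',cv2.cvtColor(p['image'],cv2.COLOR_RGB2BGR))
    return p
def cloud(p):
    K=np.array(p['intrinsics']);z=p['z_map'];v,u=np.mgrid[:z.shape[0],:z.shape[1]]
    c=np.stack([(u-K[0,2])*z/K[0,0],(v-K[1,2])*z/K[1,1],z],-1)
    R=cv2.Rodrigues(np.array(p['rvec'],float))[0]
    w=(c-np.array(p['tvec']).reshape(3))@R
    w[z==0]=np.nan
    return w
E
python3 - <<'E'
from h import *
s=get_state();print(s)
for n in('scene','top','wrist'):
    p=cam(n,n+'0');np.savez(n+'0.npz',w=cloud(p),im=p['image'],K=p['intrinsics'],r=p['rvec'],t=p['tvec'])
    R=cv2.Rodrigues(np.array(p['rvec'],float))[0];print(n,-R.T@np.array(p['tvec']).ravel())
    for q in ['track','rack','lid_a','lid_big','lid_small','jar_0','throwing_rib','mouth','load_spot']:
        print(n,q,[(np.round(d['at']).tolist(),round(d['score'],2)) for d in finder.find_in(p,q)])
E
```

```text
pics
{'clock': 0.0, 'joint_pos': array([ 1.13136046e+00,  3.13991012e-01,  4.49782661e-02,  1.30362179e+00,
       -2.95197752e-06,  1.43121052e+00]), 'qvel': array([ 0.00130584, -0.00061548, -0.00061159,  0.00039886, -0.00104044,
       -0.00070901]), 'tau': array([-1.93994325e-03, -4.80630970e+01,  2.98531777e+01,  1.94044621e-02,
       -5.36668922e-04, -1.22917591e-06]), 'tcp_pos': array([0.16962019, 0.54886714, 0.23041394]), 'orientation': array([-2.60974480e-04,  1.49363938e-01,  9.88781861e-01, -8.81275791e-04]), 'wrist_force': array([ 0.69343592,  0.87979968, -0.00886363]), 'ft_torque': array([-0.00460611, -0.04669582, -0.02684859]), 'finger_gap': 0.08536188449984038}
scene [1.01872536 0.56592485 0.78742189]
scene track [([265.0, 173.0], 0.74)]
scene rack [([358.0, 307.0], 0.62)]
scene lid_a [([334.0, 301.0], 0.86), ([347.0, 293.0], 0.83), ([369.0, 286.0], 0.81), ([242.0, 210.0], 0.7)]
scene lid_big [([368.0, 283.0], 0.64), ([407.0, 268.0], 0.56), ([358.0, 305.0], 0.42)]
scene lid_small [([358.0, 305.0], 0.69), ([384.0, 284.0], 0.68), ([240.0, 207.0], 0.35)]
scene jar_0 [([19
[... 316 characters left out ...]
0.36084903 -0.05240564  1.0424583 ]
top track [([347.0, 233.0], 0.9)]
top rack [([175.0, 245.0], 0.96)]
top lid_a [([180.0, 211.0], 0.84), ([336.0, 198.0], 0.79), ([187.0, 194.0], 0.73), ([173.0, 236.0], 0.54)]
top lid_big [([152.0, 281.0], 0.8)]
top lid_small [([161.0, 260.0], 0.44), ([171.0, 235.0], 0.18)]
top jar_0 [([407.0, 212.0], 0.95), ([404.0, 181.0], 0.79), ([411.0, 248.0], 0.74)]
top throwing_rib [([241.0, 196.0], 0.98)]
top mouth [([346.0, 231.0], 0.79)]
top load_spot [([347.0, 236.0], 0.89)]
wrist [0.10151017 0.57140216 0.37438165]
wrist track []
wrist rack []
wrist lid_a []
wrist lid_big []
wrist lid_small []
wrist jar_0 []
wrist throwing_rib []
wrist mouth []
wrist load_spot []
```

View pics/top0.png

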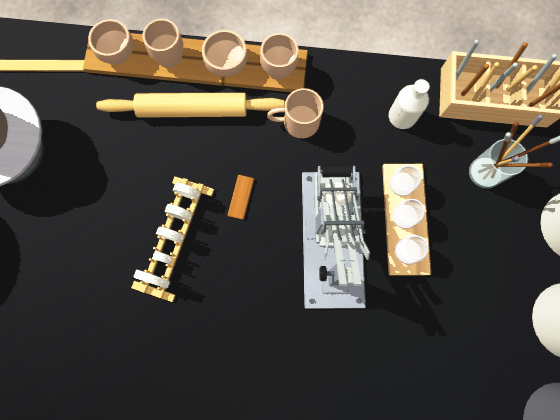

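View pics/scene0.png

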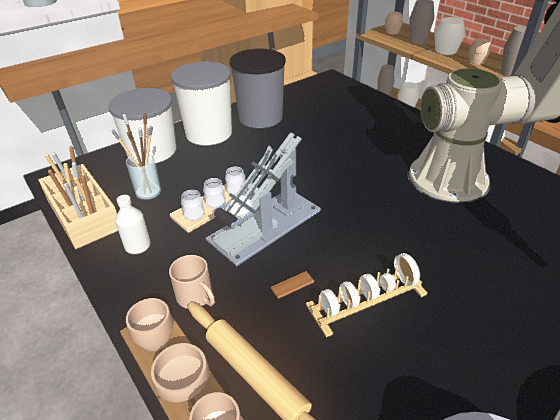

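```bash
python3 - <<'E'
import numpy as np,cv2
d=np.load('top0.npz');w=d['w'];im=d['im']
for q,(u,v) in dict(rackc=(175,245),a1=(180,211),a2=(187,194),a3=(173,236),big=(152,281),small=(161,260),d=(336,198),track=(347,233),rib=(241,196),j0=(407,212),j1=(404,181),j2=(411,248)).items():print(q,w[v,u].round(4))
c=im[160:320,100:260];cv2.imwrite('pics/topr.png',cv2.resize(c[...,::-1],None,fx=4,fy=4,interpolation=cv2.INTER_CUBIC)[:600])
c=im[150:290,290:450];cv2.imwrite('pics/topf.png',cv2.resize(c[...,::-1],None,fx=4,fy=4,interpolation=cv2.INTER_CUBIC))
d=np.load('scene0.npz');im=d['im']
c=im[230:350,290:440];cv2.imwrite('pics/scr.png',cv2.resize(c[...,::-1],None,fx=5,fy=5,interpolation=cv2.INTER_CUBIC))
E
```

```text
rackc [0.4876 0.1625 0.0199]
a1 [0.5507 0.1524 0.0682]
a2 [0.5983 0.1532 0.0192]
a3 [0.499  0.1588 0.0686]
big [0.4063 0.1821 0.0866]
small [0.4506 0.1783 0.0557]
d [ 0.5949 -0.1508  0.1262]
track [ 0.5239 -0.1719  0.1585]
rib [0.6088 0.0398 0.0067]
j0 [ 0.6066 -0.3128  0.0223]
j1 [ 0.6752 -0.3048  0.0171]
j2 [ 0.5317 -0.3251  0.0195]
```

View crops.

The top view has the rack at about (172,240), the rib at (241,196), the feeder at (335,235) and the jars at (405,215). The order along the rack looks like 54, 54, 54, small, big from the far end.

View pics/topr.png

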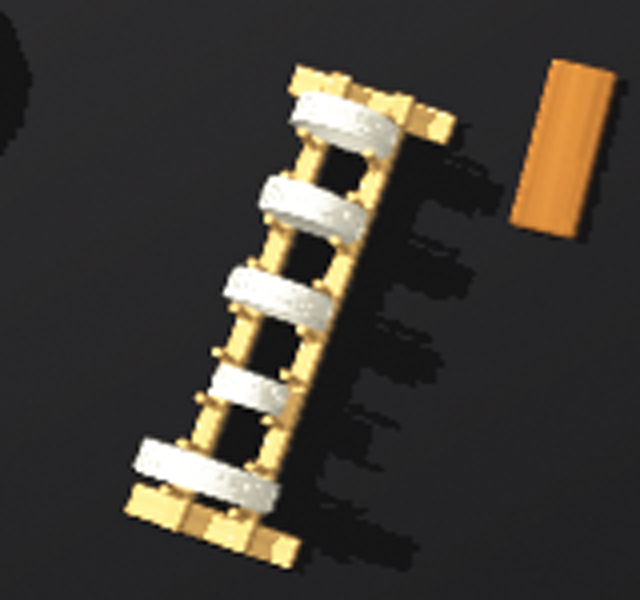

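View pics/topf.png

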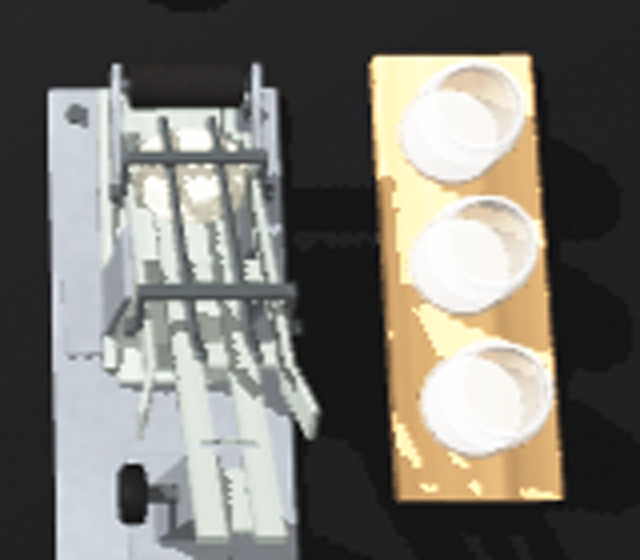

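View pics/scr.png

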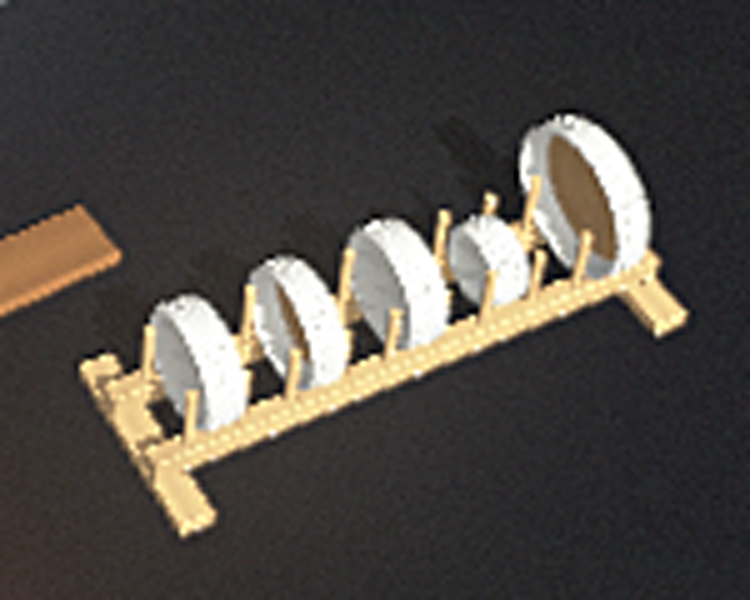

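In these crops, L1 (far end) and L3 (middle) have their closed tops toward +x. L2 shows its liner toward +x. The big lid's liner also faces +x. The chute rises toward −x. I'll grip L1 and L3 across the diameter from above, then pitch the tool outward by 55°. Next I'll measure the rack and chute.

```bash
python3 - <<'E'
import numpy as np,cv2
from scipy.optimize import least_squares
import workcell
print([a for a in dir(workcell.env) if a[0]!='_'])
P=[]
for n in('top0','scene0'):
    d=np.load(n+'.npz');w=d['w'].reshape(-1,3);c=d['im'].reshape(-1,3)
    # rack region
    m=(w[:,0]>.35)&(w[:,0]<.68)&(w[:,1]>.09)&(w[:,1]<.25)&(w[:,2]>.004)
    q=w[m]
    b=q[(q[:,2]>.015)&(q[:,2]<.024)]
    r=cv2.minAreaRect((b[:,:2]*1000).astype(np.float32));print(n,'bars',len(b),r)
    lo=q[(q[:,2]<.0285)];r=cv2.minAreaRect((lo[:,:2]*1000).astype(np.float32));print(n,'low',len(lo),r)
    h=q[q[:,2]>.058];
    # cluster by position along axis
    u=np.array([.97,-.24]);s=h[:,:2]@u
    for k in np.unique(np.round(s*200).astype(int)): pass
    ss=np.sort(s);cut=np.where(np.diff(ss)>.008)[0];ed=np.r_[ss[0]-1e-6,[(ss[i]+ss[i+1])/2 for i in cut],ss[-1]]
    for a,e in zip(ed[:-1],ed[1:]):
        k=(s>a)&(s<=e)
        if k.sum()>5:print(n,'lid',k.sum(),h[k].mean(0).round(4),h[k,2].max().round(4),(s[k].max()-s[k].min()).round(4))
    # track: elevated region
    m=(w[:,0]>.35)&(w[:,0]<.72)&(w[:,1]<-.1)&(w[:,1]>-.24)&(w[:,2]>.175)
    q=w[m];print(n,'track hi',len(q))
    h=q[np.argsort(-q[:,2])[:8]];print(h.round(4).tolist())
E
```

```text
['MotionError', 'tcp_to_grasp']
top0 bars 766 ((505.33990478515625, 171.91299438476562), (47.016971588134766, 251.36351013183594), 77.66206359863281)
top0 low 1760 ((514.491943359375, 170.10183715820312), (328.54913330078125, 159.4233856201172), 0.05458102002739906)
top0 lid 291 [0.411  0.187  0.0803] 0.0914 0.0172
top0 lid 174 [0.5044 0.1701 0.0672] 0.0749 0.0164
top0 lid 184 [0.5514 0.1596 0.0667] 0.0742 0.0164
top0 lid 163 [0.5981 0.15   0.0673] 0.075 0.0169
top0 track hi 1178
[[0.4302, -0.1799, 0.2261], [0.4288, -0.1654, 0.2251], [0.4264, -0.1576, 0.224], [0.43, -0.1606, 0.2239], [0.429, -0.1672, 0.2239], [0.4294, -0.1868, 0.2238], [0.4312, -0.1884, 0.2238], [0.4314, -0.19, 0.2236]]
scene0 bars 742 ((508.0814208984375, 173.68438720703125), (47.265907287597656, 252.55262756347656), 77.41107177734375)
scene0 low 1511 ((514.4320068359375, 170.23733520507812), (324.2314147949219, 156.67295837402344), 1.634338617324829)
scene0 lid 248 [0.4159 0.1994 0.0763] 0.0902 0.0191
scene0 lid 168 [0.5093 0.1763 0.0664] 0.0741 0.0194
scene0 lid 142 [0.5562 0.1672 0.0675] 0.0732 0.0173
scene0 lid 176 [0.6032 0.1563 0.0666] 0.0741 0.0176
scene0 track hi 756
[[0.4351, -0.1761, 0.2257], [0.4335, -0.1898, 0.2243], [0.4326, -0.1831, 0.2242], [0.4342, -0.1617, 0.2238], [0.4318, -0.161, 0.2232], [0.4293, -0.1602, 0.2226], [0.4338, -0.1816, 0.2226], [0.4365, -0.1899, 0.2226]]
```

```bash
python3 - <<'E'
import numpy as np,cv2
from scipy.optimize import least_squares
S=np.sin(np.radians(35));C=np.cos(np.radians(35))
for n in('top0','scene0'):
    d=np.load(n+'.npz');w=d['w'].reshape(-1,3)
    m=(w[:,0]>.4)&(w[:,0]<.50)&(w[:,1]<-.12)&(w[:,1]>-.22)&(w[:,2]>.198)&(w[:,2]<.23)
    q=w[m]
    # bed plane: z = k - tan35*(dir.xy)
    def f(p):
        return (q[:,2]-p[0])*C+S*((q[:,0]-.46)*np.cos(p[1])+(q[:,1]+.17)*np.sin(p[1]))
    r=least_squares(f,[.204,0],loss='soft_l1',f_scale=.001)
    res=f(r.x);on=abs(res)<.002
    print(n,len(q),on.sum(),r.x,np.degrees(r.x[1]))
    b=q[on];rc=cv2.minAreaRect((b[:,:2]*1000).astype(np.float32));print(rc)
    for lo in np.arange(.425,.485,.01):
        k=(b[:,0]>lo)&(b[:,0]<lo+.01)
        if k.sum()>3: print(lo.round(3),k.sum(),b[k,1].min().round(4),b[k,1].max().round(4),b[k,1].mean().round(4),b[k,2].mean().round(4))
    # base plate
    m=(w[:,0]>.36)&(w[:,0]<.75)&(w[:,1]<-.07)&(w[:,1]>-.26)&(w[:,2]>.004)&(w[:,2]<.02)
    rc=cv2.minAreaRect((w[m][:,:2]*1000).astype(np.float32));print('base',m.sum(),rc)
E
```

```text
top0 455 290 [0.20057033 0.0978886 ] 5.6086037372963595
((446.5747375488281, -171.97848510742188), (40.34815216064453, 36.24864959716797), 5.750735759735107)
0.425 61 -0.1905 -0.1559 -0.1712 0.2212
0.435 82 -0.1908 -0.1544 -0.1722 0.2155
0.445 74 -0.1899 -0.1533 -0.1719 0.2082
0.455 67 -0.1884 -0.1531 -0.1719 0.2017
0.465 6 -0.187 -0.1565 -0.1723 0.1985
base 4337 ((555.14990234375, -165.0014190673828), (189.59912109375, 389.1982421875), 89.97032928466797)
scene0 226 145 [0.20192764 0.10964473] 6.282180038487472
((448.94989013671875, -171.23184204101562), (36.675209045410156, 38.72526931762695), 6.178444862365723)
0.425 20 -0.191 -0.1547 -0.1696 0.2211
0.435 39 -0.1911 -0.1535 -0.172 0.2158
0.445 46 -0.189 -0.1518 -0.1687 0.2087
0.455 34 -0.1892 -0.1524 -0.1714 0.2025
0.465 6 -0.1849 -0.1598 -0.1763 0.199
base 2262 ((552.4652099609375, -165.8492431640625), (380.0005187988281, 188.3167266845703), 0.023046059533953667)
```

```bash
cat >> h.py <<'E'
from scipy.spatial.transform import Rotation as Ro
def cur():
    s=get_state();q=s['orientation'];return np.array(s['tcp_pos']),Ro.from_quat([q[1],q[2],q[3],q[0]])
def rel(p,R,p0=None,R0=None):
    if p0 is None:p0,R0=cur()
    d=R0.inv().apply(np.array(p)-p0)*1000;r=np.degrees((R0.inv()*R).as_rotvec())
    print('shift',d.round(1),'rot',r.round(2),'rows',np.ceil(np.linalg.norm(d)/62.5),np.ceil(np.linalg.norm(r)/10.7))
u=np.array([np.cos(np.radians(-12.4)),np.sin(np.radians(-12.4)),0])
rack=np.array([.5067,.1728,0])
def RR(x,z):
    y=np.cross(z,x);return Ro.from_matrix(np.stack([x,y,z],1))
Rg=RR(-u,np.array([0,0,-1.]))
a=np.radians(5.9);e=np.array([np.cos(a),np.sin(a),0]);S=np.sin(np.radians(35));C=np.cos(np.radians(35))
load=np.array([.456,-.1707,.204]);dn=np.array([C*e[0],C*e[1],-S]);nn=np.array([S*e[0],S*e[1],C])
Rl=RR(-nn,dn)
E
python3 - <<'E'
from h import *
print(cur()[0])
L1=rack+.096*u
rel([L1[0],L1[1],.11],Rg);print(L1)
print(Rg.as_matrix().round(3),Rl.as_matrix().round(3))
E
```

```text
[0.16982195 0.54938964 0.23131001]
shift [-528.7 -252.3  121.3] rot [ 0.01 -0.   -4.78] rows 10.0 1.0
[0.60046054 0.15218541 0.        ]
[[-0.977  0.215  0.   ]
 [ 0.215  0.977  0.   ]
 [ 0.     0.    -1.   ]] [[-0.571 -0.103  0.815]
 [-0.059  0.995  0.084]
 [-0.819 -0.    -0.574]]
```

>>> arm_command --motion '[{"x":-529,"y":-252,"z":0,"rz":-4.8,"hand":-1},{"x":-529,"y":-252,"z":0,"rz":-4.8,"hand":-1},{"x":-529,"y":-252,"z":0,"rz":-4.8,"hand":-1},{"x":-529,"y":-252,"z":60,"rz":-4.8,"hand":-1},{"x":-529,"y":-252,"z":121,"rz":-4.8,"hand":-1},{"x":-529,"y":-252,"z":121,"rz":-4.8,"hand":-1},{"x":-529,"y":-252,"z":121,"rz":-4.8,"hand":-1},{"x":-529,"y":-252,"z":121,"rz":-4.8,"hand":-1},{"x":-529,"y":-252,"z":121,"rz":-4.8,"hand":-1},{"x":-529,"y":-252,"z":121,"rz":-4.8,"hand":-1}]' --force 25

```text
invalid input at $.motion[0]: expected keys x, y, z, rx, ry, rz, hand
```

```bash
python3 - <<'E'
from h import *
L1=rack+.096*u
print(get_state()['clock'],cur()[0]);rel([L1[0],L1[1],.11],Rg)
p=cam('wrist','w1');w=cloud(p);np.savez('w1.npz',w=w)
q=w.reshape(-1,3);m=(q[:,0]>.35)&(q[:,0]<.68)&(q[:,1]>.09)&(q[:,1]<.25)
h=q[m&(q[:,2]>.058)&(q[:,2]<.1)]
t=(h-rack)@u; 
for c in(-.096,0,.048,.096):
    k=abs(t-c)<.016
    if k.sum()>5:
        g=h[k];print(c,k.sum(),t[k].min().round(4),t[k].max().round(4),g[:,2].max().round(4),((g-rack)@np.array([u[1]*-1,u[0],0])).min().round(4),((g-rack)@np.array([-u[1],u[0],0])).max().round(4))
E
```

```text
1.5 [0.16982195 0.54938964 0.23131001]
shift [-528.7 -252.3  121.3] rot [ 0.01 -0.   -4.78] rows 10.0 1.0
```

View pics/w1.png

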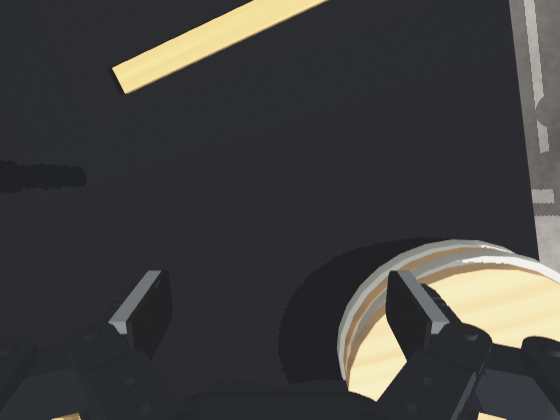

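That call was refused because every row needs all seven keys. The arm has not moved.

>>> arm_command --motion '[{"x":-529,"y":-252,"z":0,"rx":0,"ry":0,"rz":-4.8,"hand":-1},{"x":-529,"y":-252,"z":0,"rx":0,"ry":0,"rz":-4.8,"hand":-1},{"x":-529,"y":-252,"z":0,"rx":0,"ry":0,"rz":-4.8,"hand":-1},{"x":-529,"y":-252,"z":60,"rx":0,"ry":0,"rz":-4.8,"hand":-1},{"x":-529,"y":-252,"z":121,"rx":0,"ry":0,"rz":-4.8,"hand":-1},{"x":-529,"y":-252,"z":121,"rx":0,"ry":0,"rz":-4.8,"hand":-1},{"x":-529,"y":-252,"z":121,"rx":0,"ry":0,"rz":-4.8,"hand":-1},{"x":-529,"y":-252,"z":121,"rx":0,"ry":0,"rz":-4.8,"hand":-1},{"x":-529,"y":-252,"z":121,"rx":0,"ry":0,"rz":-4.8,"hand":-1},{"x":-529,"y":-252,"z":121,"rx":0,"ry":0,"rz":-4.8,"hand":-1}]' --force 25

```text
clock: 2.8
tcp_pos: [0.6024, 0.1501, 0.1092]
orientation: [-0.0, 0.109, 0.994, -0.0]
wrist_force: [0.4, -0.1, 0.1]
finger_gap: 0.0854
```

```bash
python3 - <<'E'
from h import *
L1=rack+.096*u
print(get_state()['clock'],cur()[0]);rel([L1[0],L1[1],.11],Rg)
p=cam('wrist','w2');w=cloud(p);np.savez('w2.npz',w=w)
q=w.reshape(-1,3);m=(q[:,0]>.35)&(q[:,0]<.68)&(q[:,1]>.09)&(q[:,1]<.25)
h=q[m&(q[:,2]>.058)&(q[:,2]<.1)]
t=(h-rack)@u; 
for c in(-.096,0,.048,.096):
    k=abs(t-c)<.016
    if k.sum()>5:
        g=h[k];print(c,k.sum(),t[k].min().round(4),t[k].max().round(4),g[:,2].max().round(4),((g-rack)@np.array([u[1]*-1,u[0],0])).min().round(4),((g-rack)@np.array([-u[1],u[0],0])).max().round(4))
E
```

```text
2.8 [0.60240885 0.15013485 0.10918588]
shift [ 2.3  1.6 -0.8] rot [-0.01 -0.01 -0.09] rows 1.0 1.0
0 3515 -0.0086 0.0078 0.0724 -0.0231 0.0232
0.048 2763 0.0396 0.0558 0.0727 -0.0229 0.023
0.096 2206 0.0871 0.1038 0.072 -0.0229 0.0232
```

View pics/w2.png

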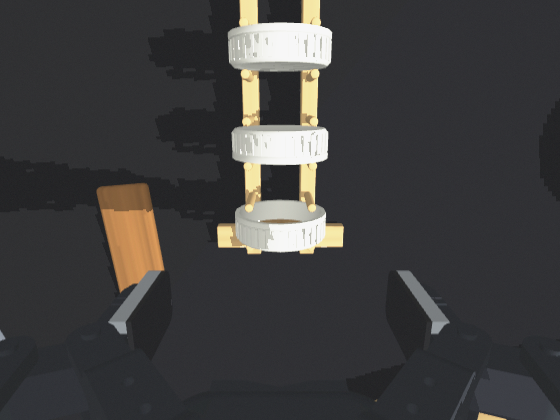

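The rack model agrees with the wrist view to under 1 mm: lids at t = 0, 48 and 96 mm, symmetric to ±23 mm. L1 is at pixel (280,228) with its liner toward −x, so its top faces +x. Descending now.

>>> arm_command --motion '[{"x":2,"y":1,"z":45,"rx":0,"ry":0,"rz":0,"hand":-1},{"x":2,"y":1,"z":87,"rx":0,"ry":0,"rz":0,"hand":-1},{"x":2,"y":1,"z":87,"rx":0,"ry":0,"rz":0,"hand":-1},{"x":2,"y":1,"z":87,"rx":0,"ry":0,"rz":0,"hand":1},{"x":2,"y":1,"z":87,"rx":0,"ry":0,"rz":0,"hand":1},{"x":2,"y":1,"z":87,"rx":0,"ry":0,"rz":0,"hand":1},{"x":2,"y":1,"z":87,"rx":0,"ry":0,"rz":0,"hand":1},{"x":2,"y":1,"z":87,"rx":0,"ry":0,"rz":0,"hand":1}]' --force 25

```text
clock: 3.85
tcp_pos: [0.6004, 0.1518, 0.0263]
orientation: [0.002, 0.109, 0.994, -0.002]
wrist_force: [-2.3, -7.3, 5.7]
finger_gap: 0.0535
```

```bash
python3 - <<'E'
from h import *
print(get_state()['clock'],cur()[0]);
p=cam('wrist','w3')
p=cam('scene','s3')
cv2.imwrite('pics/s3c.png',cv2.resize(p['image'][200:350,270:470,::-1],None,fx=3.5,fy=3.5))
E
```

```text
3.85 [0.60041864 0.15180526 0.02627909]
```

View pics/w3.png

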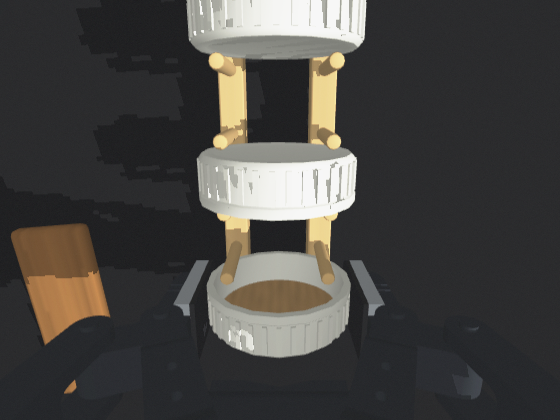

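View pics/s3c.png

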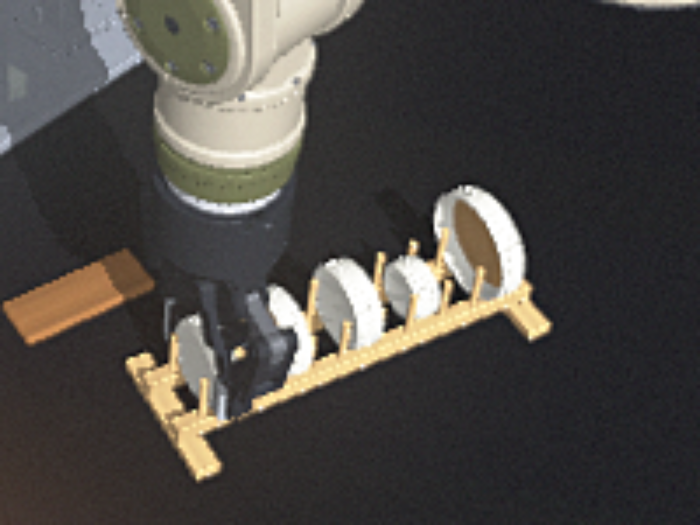

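The grip is good: gap 53.5 mm, with L1 between the pads. Closing pushed the lid down a little, so its centre now sits about 18 mm behind the TCP. Lifting.

>>> arm_command --motion '[{"x":0,"y":0,"z":-15,"rx":0,"ry":0,"rz":0,"hand":1},{"x":0,"y":0,"z":-50,"rx":0,"ry":0,"rz":0,"hand":1},{"x":0,"y":0,"z":-110,"rx":0,"ry":0,"rz":0,"hand":1},{"x":0,"y":0,"z":-170,"rx":0,"ry":0,"rz":0,"hand":1},{"x":0,"y":0,"z":-230,"rx":0,"ry":0,"rz":0,"hand":1},{"x":0,"y":0,"z":-250,"rx":0,"ry":0,"rz":0,"hand":1}]' --force 25

```text
clock: 4.7
tcp_pos: [0.6009, 0.1546, 0.2811]
orientation: [0.005, 0.107, 0.994, 0.002]
wrist_force: [-0.4, -0.0, -1.7]
finger_gap: 0.0531
```

```bash
python3 - <<'E'
from h import *
s=get_state();print(s['clock'],cur()[0],s['finger_gap'],s['wrist_force'],s['joint_pos'].round(2));
p=cam('wrist','w4')
lid=load-.002*dn+.06*nn-.03*dn
rel(lid+.018*dn,Rl);print(lid+.018*dn)
E
```

```text
4.7 [0.60086893 0.15463288 0.28105514] 0.05305477785693232 [-0.44135508 -0.02545543 -1.7211106 ] [0.12 0.39 0.28 1.45 0.   0.34]
shift [  50.7 -341.7   18.6] rot [ -8.59 -53.83 -16.87] rows 6.0 6.0
[ 0.47882491 -0.16834128  0.26117919]
```

View pics/w4.png

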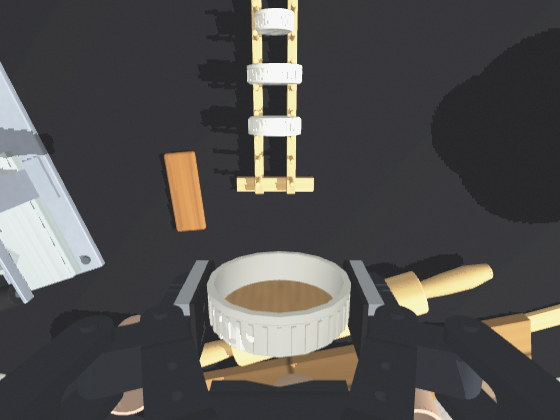

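L1 is held squarely, with the liner side facing the camera. Now moving to 60 mm above the bed at the load spot, with the outward pitch.

>>> arm_command --motion '[{"x":50,"y":-340,"z":18,"rx":-8.6,"ry":-53.8,"rz":-16.9,"hand":1},{"x":50,"y":-340,"z":18,"rx":-8.6,"ry":-53.8,"rz":-16.9,"hand":1},{"x":50,"y":-340,"z":18,"rx":-8.6,"ry":-53.8,"rz":-16.9,"hand":1},{"x":50,"y":-340,"z":18,"rx":-8.6,"ry":-53.8,"rz":-16.9,"hand":1},{"x":50,"y":-340,"z":18,"rx":-8.6,"ry":-53.8,"rz":-16.9,"hand":1},{"x":50,"y":-340,"z":18,"rx":-8.6,"ry":-53.8,"rz":-16.9,"hand":1},{"x":50,"y":-340,"z":18,"rx":-8.6,"ry":-53.8,"rz":-16.9,"hand":1},{"x":50,"y":-340,"z":18,"rx":-8.6,"ry":-53.8,"rz":-16.9,"hand":1},{"x":50,"y":-340,"z":18,"rx":-8.6,"ry":-53.8,"rz":-16.9,"hand":1}]' --force 25

```text
clock: 5.88
tcp_pos: [0.4783, -0.166, 0.2561]
orientation: [0.456, -0.047, 0.889, 0.024]
wrist_force: [0.3, 0.2, -0.1]
finger_gap: 0.0531
```

```bash
python3 - <<'E'
from h import *
s=get_state();print(s['clock'],cur()[0],s['finger_gap'],s['wrist_force'],s['joint_pos'].round(2));
p=cam('wrist','w5');w=cloud(p).reshape(-1,3)
p2=cam('scene','s5');cv2.imwrite('pics/s5c.png',cv2.resize(p2['image'][90:260,170:370,::-1],None,fx=3.5,fy=3.5))
lid=load-.002*dn+.06*nn-.03*dn
rel(lid+.018*dn,Rl)
lid=load-.002*dn+.0095*nn
rel(lid+.018*dn,Rl)
d=w-load;x=-(d@dn)+.205;z=d@nn;y=d@np.cross(nn,-dn)
m=(abs(z)<.004)&(x>.1)&(x<.25)&(abs(y)<.05)
for lo in np.arange(.14,.24,.01):
    k=m&(x>lo)&(x<lo+.01)
    if k.sum()>9:print(lo.round(2),k.sum(),np.median(z[k]).round(4),y[k].min().round(4),y[k].max().round(4))
k=m&(x>.185);
if k.any(): print('xmax',x[k].max())
E
```

```text
5.875 [ 0.47825567 -0.1660351   0.25605406] 0.053088563682144235 [ 0.27330479  0.21790657 -0.13217688] [-0.95 -0.31 -0.9   0.38  0.78 -0.8 ]
shift [-4.3 -2.9 -3. ] rot [ 0.16 -0.72  0.22] rows 1.0 1.0
shift [45.9 -2.8 27.6] rot [ 0.16 -0.72  0.22] rows 1.0 1.0
0.14 45 -0.0011 -0.0295 0.0283
0.15 153 -0.0008 -0.0315 0.0305
0.16 240 -0.0001 -0.0339 0.033
0.17 415 -0.0001 -0.0393 0.0384
0.18 114 0.0007 -0.0389 0.037
0.19 107 -0.0007 -0.0061 0.0056
0.2 23 -0.0009 -0.0064 0.0057
0.21 12 -0.0017 0.0057 0.0058
0.22 36 -0.0016 -0.0062 0.0059
0.23 1037 -0.0017 -0.0181 0.018
xmax 0.2388982181705338
```

View pics/w5.png

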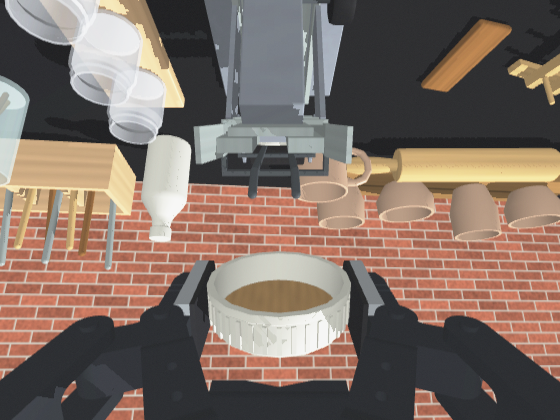

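View pics/s5c.png

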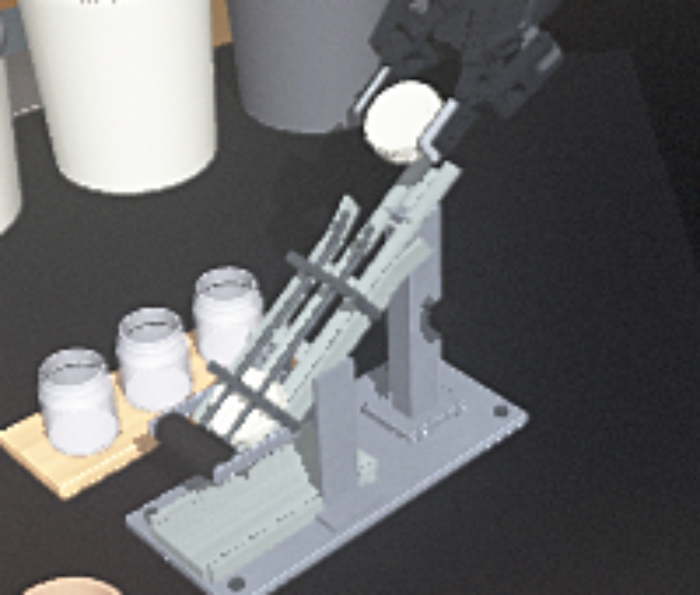

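The lid is held closed-top up above the chute's upper end. In the wrist view the bed is symmetric about my centre line (±18 mm) and ends at 239 mm, so the chute frame holds. Descending in two stages.

>>> arm_command --motion '[{"x":8,"y":-3,"z":28,"rx":0,"ry":-0.7,"rz":0,"hand":1},{"x":25,"y":-3,"z":28,"rx":0,"ry":-0.7,"rz":0,"hand":1},{"x":38,"y":-3,"z":28,"rx":0,"ry":-0.7,"rz":0,"hand":1},{"x":38,"y":-3,"z":28,"rx":0,"ry":-0.7,"rz":0,"hand":1},{"x":38,"y":-3,"z":28,"rx":0,"ry":-0.7,"rz":0,"hand":1}]' --force 25

```text
clock: 6.6
tcp_pos: [0.4784, -0.1711, 0.2089]
orientation: [0.461, -0.046, 0.886, 0.023]
wrist_force: [0.7, -0.6, -0.7]
finger_gap: 0.0532
```

```bash
cat > chk.py <<'E'
from h import *
import sys
s=get_state();print(s['clock'],cur()[0],s['finger_gap'],s['wrist_force'].round(1));
p2=cam('scene');cv2.imwrite('pics/%s.png'%sys.argv[1],cv2.resize(p2['image'][90:260,170:370,::-1],None,fx=3.5,fy=3.5,interpolation=cv2.INTER_CUBIC))
lid=load-.002*dn+.009*nn
rel(lid+.018*dn,Rl)
w=cloud(p2).reshape(-1,3);d=w-load;x=-(d@dn)+.205;z=d@nn;y=d@np.cross(nn,-dn)
m=(z>.012)&(z<.035)&(x>.18)&(x<.235)&(abs(y)<.02)
if m.sum()>20:
    A=np.c_[x[m]-.207,y[m],np.ones(m.sum())];c,*_=np.linalg.lstsq(A,z[m],rcond=None);print('lid top z at 207:',c[2].round(4),'slopes',c[:2].round(3),m.sum(),np.median(x[m]),np.median(y[m]))
E
python3 chk.py s6
```

```text
6.6 [ 0.47840555 -0.17108884  0.20887661] 0.05320182954286969 [ 0.7 -0.6 -0.7]
shift [7.9 2.8 0.6] rot [-0.1   0.02  0.09] rows 1.0 1.0
lid top z at 207: 0.0248 slopes [0.039 0.057] 290 0.20479608622405057 -0.001551257059385427
```

View pics/s6.png

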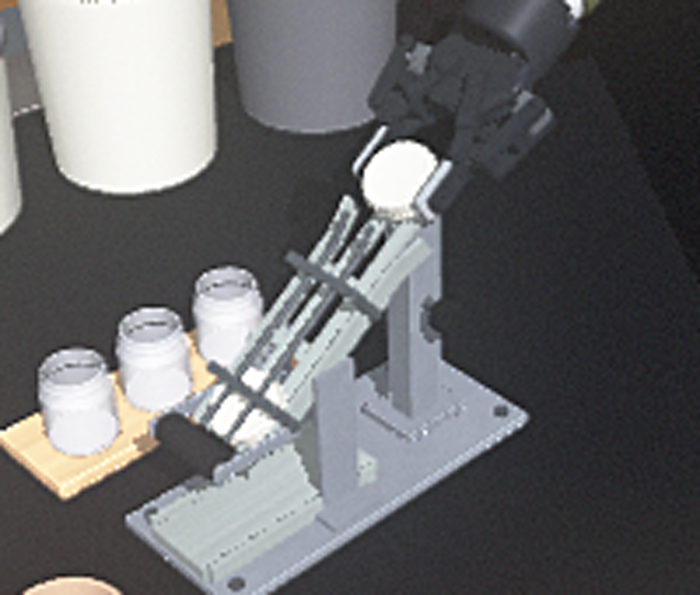

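The lid top is 24.8 mm above the bed and nearly parallel to it. Going down 8 mm leaves the underside within 1 mm of the rails, and then I release.

>>> arm_command --motion '[{"x":5,"y":0,"z":0,"rx":0,"ry":0,"rz":0,"hand":1},{"x":8,"y":0,"z":0,"rx":0,"ry":0,"rz":0,"hand":1},{"x":8,"y":0,"z":0,"rx":0,"ry":0,"rz":0,"hand":1},{"x":8,"y":0,"z":0,"rx":0,"ry":0,"rz":0,"hand":-1},{"x":8,"y":0,"z":0,"rx":0,"ry":0,"rz":0,"hand":-1},{"x":8,"y":0,"z":0,"rx":0,"ry":0,"rz":0,"hand":-1},{"x":8,"y":0,"z":0,"rx":0,"ry":0,"rz":0,"hand":-1}]' --force 25

```text
clock: 7.52
tcp_pos: [0.4736, -0.171, 0.2015]
orientation: [0.461, -0.046, 0.886, 0.023]
wrist_force: [0.1, -0.0, -0.3]
finger_gap: 0.0855
```

```bash
python3 chk.py s7
```

```text
7.525 [ 0.47363349 -0.1709705   0.2014853 ] 0.08549050234618909 [ 0.1 -0.  -0.3]
shift [-1.   2.1  0.2] rot [-0.03 -0.04  0.03] rows 1.0 1.0
```

View pics/s7.png

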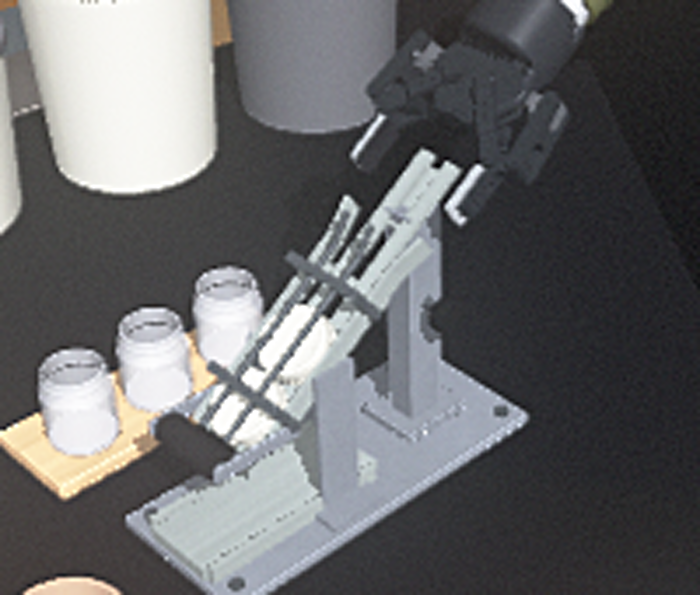

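L1 slid down and lies flat behind lid_d in the queue. Backing off and going for L3.

>>> arm_command --motion '[{"x":-50,"y":0,"z":0,"rx":0,"ry":0,"rz":0,"hand":-1},{"x":-90,"y":0,"z":-20,"rx":0,"ry":0,"rz":0,"hand":-1},{"x":-90,"y":0,"z":-20,"rx":0,"ry":0,"rz":0,"hand":-1}]'

```text
clock: 7.95
tcp_pos: [0.5106, -0.1686, 0.2918]
orientation: [0.463, -0.048, 0.885, 0.021]
wrist_force: [-0.2, 0.9, -0.2]
finger_gap: 0.0854
```

```bash
python3 - <<'E'
from h import *
s=get_state();print(s['clock'],cur()[0])
rel([rack[0],rack[1],.2],Rg)
E
```

```text
7.95 [ 0.51064652 -0.16864271  0.29179081]
shift [ 55.2 340.7  76.7] rot [ 8.44 54.84 17.13] rows 6.0 6.0
```

>>> arm_command --motion '[{"x":55,"y":341,"z":77,"rx":8.4,"ry":54.8,"rz":17.1,"hand":-1},{"x":55,"y":341,"z":77,"rx":8.4,"ry":54.8,"rz":17.1,"hand":-1},{"x":55,"y":341,"z":77,"rx":8.4,"ry":54.8,"rz":17.1,"hand":-1},{"x":55,"y":341,"z":77,"rx":8.4,"ry":54.8,"rz":17.1,"hand":-1},{"x":55,"y":341,"z":77,"rx":8.4,"ry":54.8,"rz":17.1,"hand":-1},{"x":55,"y":341,"z":77,"rx":8.4,"ry":54.8,"rz":17.1,"hand":-1},{"x":55,"y":341,"z":77,"rx":8.4,"ry":54.8,"rz":17.1,"hand":-1},{"x":55,"y":341,"z":77,"rx":8.4,"ry":54.8,"rz":17.1,"hand":-1},{"x":55,"y":341,"z":77,"rx":8.4,"ry":54.8,"rz":17.1,"hand":-1}]'

```text
clock: 9.07
tcp_pos: [0.5047, 0.1738, 0.1978]
orientation: [-0.002, 0.109, 0.994, 0.003]
wrist_force: [0.5, -0.1, 0.3]
finger_gap: 0.0855
```

```bash
python3 - <<'E'
from h import *
s=get_state();print(s['clock'],cur()[0])
p=cam('wrist','w8');q=cloud(p).reshape(-1,3)
v=np.array([-u[1],u[0],0]);t=(q-rack)@u;y=(q-rack)@v
for c in(-.096,-.048,0,.048):
    k=(abs(t-c)<.016)&(abs(y)<.05)&(q[:,2]>.054)&(q[:,2]<.1)
    if k.sum()>5:print(c,k.sum(),t[k].min().round(4),t[k].max().round(4),q[k,2].max().round(4),y[k].min().round(4),y[k].max().round(4))
rel([rack[0],rack[1],.2],Rg)
rel([rack[0],rack[1],.023],Rg)
E
```

```text
9.075 [0.50468798 0.17375185 0.19776761]
-0.096 2386 -0.1037 -0.0874 0.0895 -0.0346 0.0345
0 1188 -0.009 0.0077 0.0722 -0.025 0.0247
0.048 1322 0.039 0.0559 0.0726 -0.0236 0.0248
shift [-2.  -0.5 -1.9] rot [ 0.35 -0.26 -0.14] rows 1.0 1.0
shift [ -2.9  -1.6 175.1] rot [ 0.35 -0.26 -0.14] rows 3.0 1.0
```

View pics/w8.png

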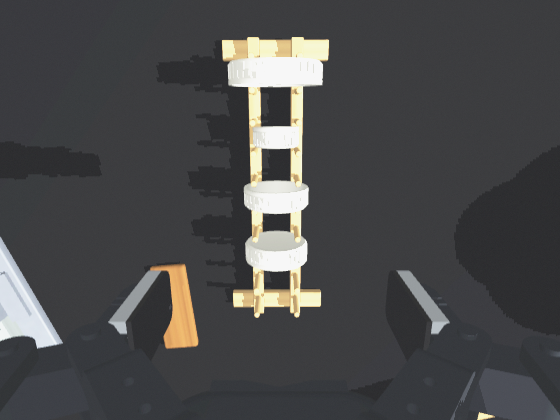

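The wrist view shows L3 at (276,196) on its slot (t = 0). L1's slot, below (276,250), is empty. Descending onto L3 and gripping.

>>> arm_command --motion '[{"x":-2,"y":-1,"z":60,"rx":0.3,"ry":-0.2,"rz":0,"hand":-1},{"x":-2,"y":-1,"z":110,"rx":0.3,"ry":-0.2,"rz":0,"hand":-1},{"x":-2,"y":-1,"z":150,"rx":0.3,"ry":-0.2,"rz":0,"hand":-1},{"x":-2,"y":-1,"z":175,"rx":0.3,"ry":-0.2,"rz":0,"hand":-1},{"x":-2,"y":-1,"z":175,"rx":0.3,"ry":-0.2,"rz":0,"hand":-1},{"x":-2,"y":-1,"z":175,"rx":0.3,"ry":-0.2,"rz":0,"hand":1},{"x":-2,"y":-1,"z":175,"rx":0.3,"ry":-0.2,"rz":0,"hand":1},{"x":-2,"y":-1,"z":175,"rx":0.3,"ry":-0.2,"rz":0,"hand":1},{"x":-2,"y":-1,"z":175,"rx":0.3,"ry":-0.2,"rz":0,"hand":1},{"x":-2,"y":-1,"z":175,"rx":0.3,"ry":-0.2,"rz":0,"hand":1}]' --force 25

```text
clock: 10.38
tcp_pos: [0.5068, 0.1721, 0.0245]
orientation: [0.0, 0.109, 0.994, -0.002]
wrist_force: [-2.5, -10.1, 9.1]
finger_gap: 0.0533
```

```bash
python3 - <<'E'
from h import *
s=get_state();print(s['clock'],cur()[0]);cam('wrist','w9')
E
```

```text
10.375 [0.50682044 0.17212475 0.02449291]
```

View pics/w9.png

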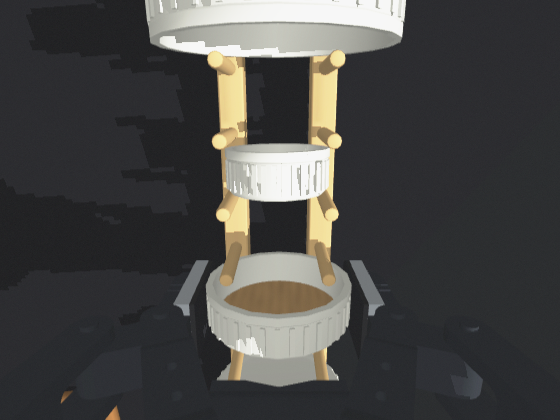

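L3 is gripped, with its liner facing the camera (−x) as L1's was. The picture matches the first grasp. Lifting along the same path.

>>> arm_command --motion '[{"x":0,"y":0,"z":-15,"rx":0,"ry":0,"rz":0,"hand":1},{"x":0,"y":0,"z":-50,"rx":0,"ry":0,"rz":0,"hand":1},{"x":0,"y":0,"z":-110,"rx":0,"ry":0,"rz":0,"hand":1},{"x":0,"y":0,"z":-170,"rx":0,"ry":0,"rz":0,"hand":1},{"x":0,"y":0,"z":-230,"rx":0,"ry":0,"rz":0,"hand":1},{"x":0,"y":0,"z":-255,"rx":0,"ry":0,"rz":0,"hand":1},{"x":0,"y":0,"z":-255,"rx":0,"ry":0,"rz":0,"hand":1}]' --force 25

```text
clock: 11.3
tcp_pos: [0.5081, 0.1752, 0.2812]
orientation: [0.002, 0.108, 0.994, 0.002]
wrist_force: [-0.2, -0.6, -0.1]
finger_gap: 0.053
```

```bash
python3 - <<'E'
from h import *
s=get_state();print(s['clock'],cur()[0],s['finger_gap'])
cam('wrist','w10')
lid=load-.002*dn+.06*nn-.03*dn
rel(lid+.018*dn,Rl)
E
```

```text
11.3 [0.5081109  0.17517166 0.2812179 ] 0.05299837690185501
shift [ -46.1 -341.4   17.1] rot [ -8.68 -54.46 -16.94] rows 6.0 6.0
```

View pics/w10.png

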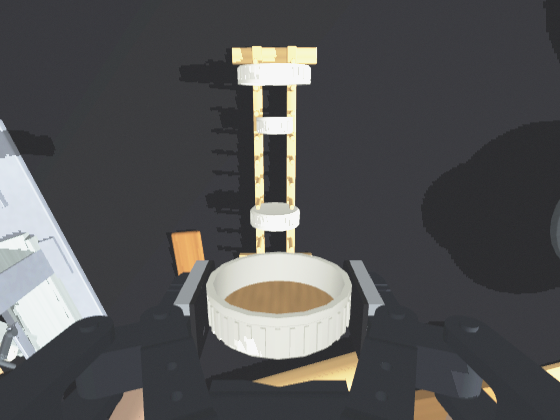

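L3 is held, and the big, small and spare lids are still standing at (273,73), (275,125) and (275,217).

>>> arm_command --motion '[{"x":-46,"y":-341,"z":15,"rx":-8.7,"ry":-54.5,"rz":-16.9,"hand":1},{"x":-46,"y":-341,"z":15,"rx":-8.7,"ry":-54.5,"rz":-16.9,"hand":1},{"x":-46,"y":-341,"z":15,"rx":-8.7,"ry":-54.5,"rz":-16.9,"hand":1},{"x":-46,"y":-341,"z":15,"rx":-8.7,"ry":-54.5,"rz":-16.9,"hand":1},{"x":-46,"y":-341,"z":15,"rx":-8.7,"ry":-54.5,"rz":-16.9,"hand":1},{"x":-46,"y":-341,"z":15,"rx":-8.7,"ry":-54.5,"rz":-16.9,"hand":1},{"x":-46,"y":-341,"z":15,"rx":-8.7,"ry":-54.5,"rz":-16.9,"hand":1},{"x":-46,"y":-341,"z":15,"rx":-8.7,"ry":-54.5,"rz":-16.9,"hand":1},{"x":-46,"y":-341,"z":15,"rx":-8.7,"ry":-54.5,"rz":-16.9,"hand":1},{"x":-46,"y":-341,"z":15,"rx":-8.7,"ry":-54.5,"rz":-16.9,"hand":1}]' --force 25

```text
clock: 12.6
tcp_pos: [0.479, -0.1658, 0.2622]
orientation: [0.46, -0.048, 0.886, 0.024]
wrist_force: [0.7, -0.3, 0.9]
finger_gap: 0.053
```

```bash
python3 chk.py s11
```

```text
12.6 [ 0.47899898 -0.16575893  0.26218173] 0.05297444096736337 [ 0.7 -0.3  0.9]
shift [52.  -2.3 30.4] rot [ 0.18 -0.17  0.17] rows 1.0 1.0
```

View pics/s11.png

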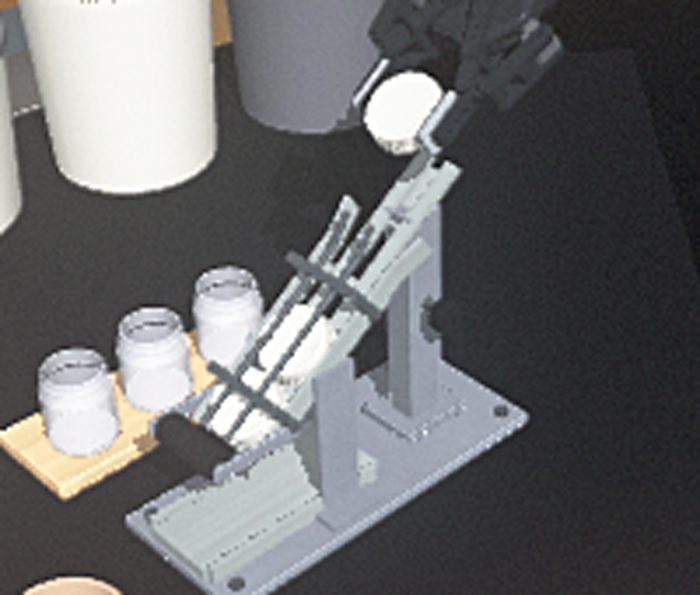

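The lid is closed-top up above the bare end, and the second lid is queued. I'll descend in two stages as before.

>>> arm_command --motion '[{"x":10,"y":-1,"z":30,"rx":0,"ry":0,"rz":0,"hand":1},{"x":30,"y":-1,"z":30,"rx":0,"ry":0,"rz":0,"hand":1},{"x":43,"y":-1,"z":30,"rx":0,"ry":0,"rz":0,"hand":1},{"x":43,"y":-1,"z":30,"rx":0,"ry":0,"rz":0,"hand":1},{"x":43,"y":-1,"z":30,"rx":0,"ry":0,"rz":0,"hand":1}]' --force 25

```text
clock: 13.28
tcp_pos: [0.4781, -0.1701, 0.2104]
orientation: [0.46, -0.045, 0.886, 0.023]
wrist_force: [0.4, -0.7, -0.1]
finger_gap: 0.0529
```

```bash
python3 chk.py s12
```

```text
13.275 [ 0.47814684 -0.17005326  0.21036335] 0.052945221727756786 [ 0.4 -0.7 -0.1]
shift [9.1 1.7 1.6] rot [-0.11 -0.12  0.04] rows 1.0 1.0
lid top z at 207: 0.0253 slopes [0.045 0.063] 289 0.2066811538235004 -0.0014694940347018553
```

View pics/s12.png

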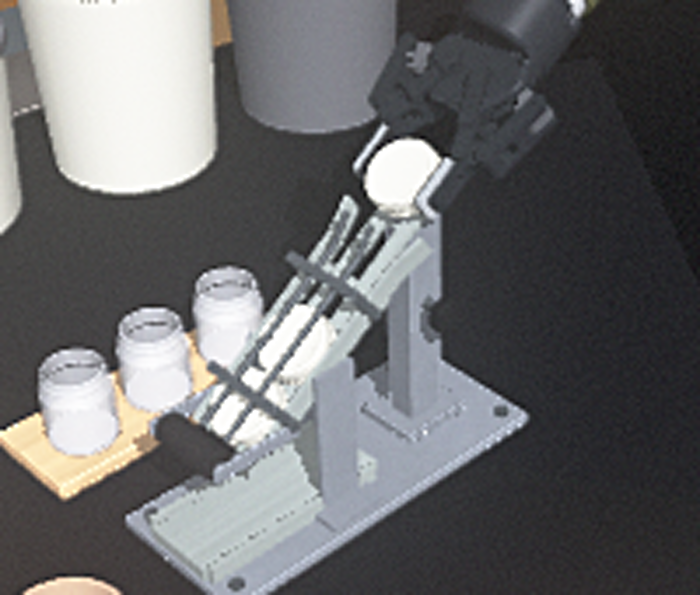

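The pose is almost the same as the first time (lid top 25.3 mm above the bed). Lowering 8.5 mm and releasing.

>>> arm_command --motion '[{"x":5,"y":0,"z":0,"rx":0,"ry":0,"rz":0,"hand":1},{"x":8.5,"y":0,"z":0,"rx":0,"ry":0,"rz":0,"hand":1},{"x":8.5,"y":0,"z":0,"rx":0,"ry":0,"rz":0,"hand":1},{"x":8.5,"y":0,"z":0,"rx":0,"ry":0,"rz":0,"hand":-1},{"x":8.5,"y":0,"z":0,"rx":0,"ry":0,"rz":0,"hand":-1},{"x":8.5,"y":0,"z":0,"rx":0,"ry":0,"rz":0,"hand":-1},{"x":8.5,"y":0,"z":0,"rx":0,"ry":0,"rz":0,"hand":-1}]' --force 25

```text
clock: 14.2
tcp_pos: [0.4731, -0.1698, 0.2025]
orientation: [0.46, -0.045, 0.887, 0.024]
wrist_force: [-0.6, 1.2, -0.0]
finger_gap: 0.0857
```

```bash
python3 chk.py s13
```

```text
14.2 [ 0.47307489 -0.16979067  0.20250633] 0.08574557027899506 [-0.6  1.2 -0. ]
shift [-0.4  0.9  1.2] rot [-0.03 -0.18 -0.02] rows 1.0 1.0
```

View pics/s13.png

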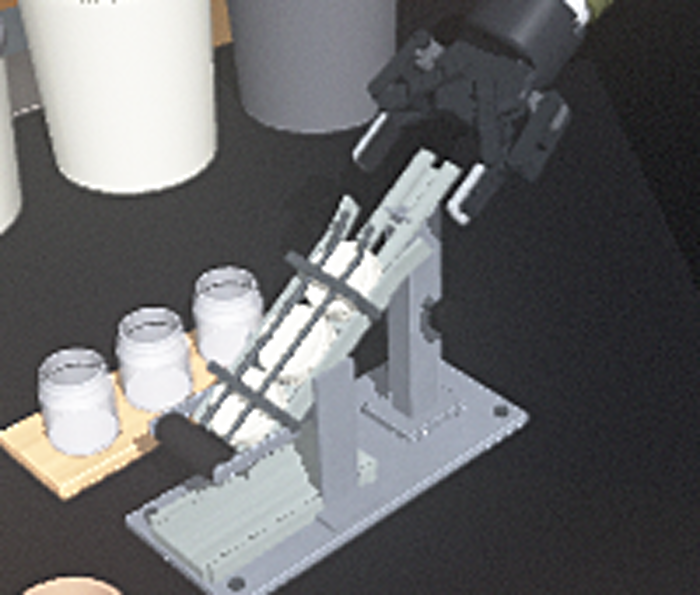

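All three lids lie in the chute. Backing away clear, then checking.

>>> arm_command --motion '[{"x":-50,"y":0,"z":0,"rx":0,"ry":0,"rz":0,"hand":-1},{"x":-100,"y":0,"z":-40,"rx":0,"ry":0,"rz":0,"hand":-1},{"x":-130,"y":0,"z":-70,"rx":0,"ry":0,"rz":0,"hand":-1},{"x":-130,"y":0,"z":-70,"rx":0,"ry":0,"rz":0,"hand":-1},{"x":-130,"y":0,"z":-70,"rx":0,"ry":0,"rz":0,"hand":-1}]'

```text
clock: 14.88
tcp_pos: [0.4904, -0.1678, 0.3483]
orientation: [0.459, -0.045, 0.887, 0.024]
wrist_force: [-0.2, 1.2, -0.4]
finger_gap: 0.0854
```

```bash
python3 - <<'E'
from h import *
s=get_state();print(s['clock'],cur()[0],s['wrist_force'].round(1))
for n in('scene','top'):
    p=cam(n,n+'_end');w=cloud(p)
    for r in finder.masks_of(p,'lid_a'):
        d=w[r['region']]-load;x=-(d@dn)+.205;z=d@nn;y=d@np.cross(nn,-dn)
        k=(abs(y)<.04)&(x>-.02)&(x<.25)&(z>.01)&(z<.0185)
        q=w[r['region']]-rack
        print(n,np.round(r['at']),round(r['score'],2),'track x range',np.round(np.percentile(x[k],[2,98]),4) if k.sum()>20 else None,'y',np.round(np.percentile(y[k],[2,98]),4) if k.sum()>20 else None,'z',np.median(z[k]).round(4) if k.sum()>20 else None,k.sum())
    q=w.reshape(-1,3);v=np.array([-u[1],u[0],0]);t=(q-rack)@u;y=(q-rack)@v
    for c in(-.096,-.048,0,.048,.096):
        k=(abs(t-c)<.018)&(abs(y)<.05)&(q[:,2]>.054)&(q[:,2]<.1)
        print('slot',c,k.sum(),q[k,2].max().round(4) if k.any() else '')
c=cv2.imread('pics/top_end.png')[150:290,290:450];cv2.imwrite('pics/te.png',cv2.resize(c,None,fx=4,fy=4))
E
```

```text
14.875 [ 0.49040321 -0.16784086  0.34828006] [-0.2  1.2 -0.4]
scene [237. 208.] 0.77 track x range [-0.002   0.0443] y [-0.0267  0.0139] z 0.0161 163
scene [270. 170.] 0.65 track x range [0.1051 0.1485] y [-0.026   0.0114] z 0.0161 126
scene [256. 188.] 0.65 track x range [0.0508 0.0985] y [-0.0294  0.0133] z 0.0163 233
scene [348. 289.] 0.64 track x range None y None z None 0
slot -0.096 282 0.0908
slot -0.048 9 0.0561
slot 0 2 0.0554
slot 0.048 161 0.074
slot 0.096 2 0.0556
top [341. 213.] 0.95 track x range [0.0539 0.1012] y [-0.0271  0.0213] z 0.0153 345
top [179. 212.] 0.79 track x range None y None z None 0
top [335. 195.] 0.68 track x range [-0.0011  0.0482] y [-0.025   0.0224] z 0.0154 215
top [344. 234.] 0.57 track x range [0.1206 0.1567] y [-0.0258  0.021 ] z 0.0154 287
slot -0.096 303 0.0915
slot -0.048 13 0.0574
slot 0 1 0.0566
slot 0.048 205 0.0758
slot 0.096 4 0.056
```

View pics/scene_end.png

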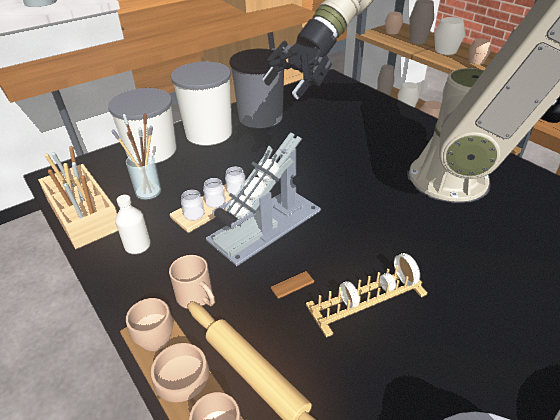

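View pics/te.png

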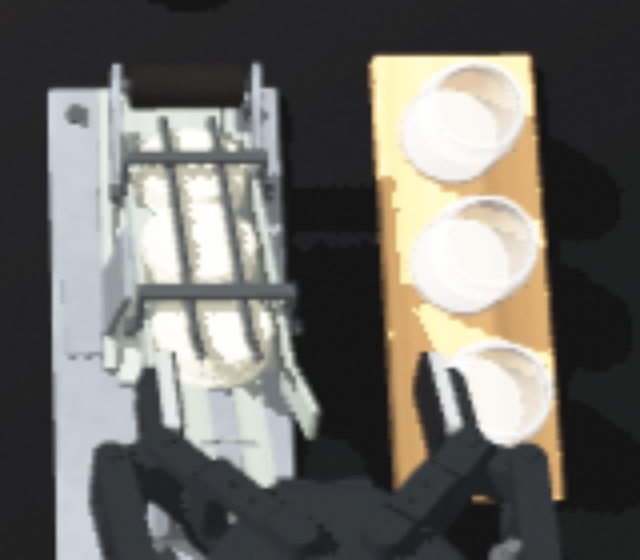

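Three lids are queued at about 22, 76 and 130 mm with their tops 16 mm above the bed. The big, small and spare lids still stand in the rack, and the jars and rib look unmoved. The hand is well clear, so I'm handing in.

```bash
python3 -c "
from h import *
print(hand_in())"
```

```text
the job is handed in; nothing more can be done
None
```

I took the lids from the far-end slot (rack x = +96 mm) and the middle slot (x = 0). Each was laid closed top up on the bare upper end of the chute and let go, and both slid down behind lid_d. I handed the job in with the robot clock at about 15 s of the 48 s allowed.

**Last checks:**
- **Chute:** three lids are queued with centres at about 22, 76 and 130 mm. Their tops are about 16 mm above the bed and roughly on the centre line.
- **Camera disagreement:** the top view gave 121–157 mm for the third lid's visible extent. I put that down to the gripper hiding part of it, since the scene camera gave 105–149 mm.
- **Rack:** the spare 54 mm lid and the big lid still stand on edge in their slots. The small one also shows upright in the final picture, but the final depth check had too few points on it to confirm.
- **Surroundings:** the jars and the rib look unmoved by eye; I did not measure them. The gripper was open and well clear of everything.

One early move call was refused because of missing keys in its rows. It moved nothing. The hand-in reports no verdict.

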